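# Put the weighing things away and shut the weight case

### The job

Tidy up after weighing: stand the two vials in the two pockets of the white stand, stand the loupe in the recess of the wooden tray, and stand the calibration weight in the pocket of the little hinged case, then swing the case's lid fully shut. Everything must stand upright on the floor of its own pocket; do not tip the vials over on the way.

Things in the scene. Friction and masses are not known exactly. Their poses are not given: they have to be found in the camera images.
- vial_1: sample vial, clear with a black screw cap, standing upright; round, 30 mm across, 50 mm tall (cap 26 mm across, top 10 mm), 25 g. Origin: centre of its underside, z up. The two vials are alike.
- vial_2: the other sample vial, the same as vial_1.
- loupe: black eyepiece loupe standing upright with its wider end up: round, 42 mm across, 40 mm tall, 40 g; best gripped in its upper half. Origin: centre of its underside, z up.
- weight: small metal calibration weight, a squat cylinder with a knob on top: 21 mm across, 22 mm tall, 50 g; grip it low on the body. Origin: centre of its underside, z up.
- vial_stand: white block, fixed, 62 (its x) x 116 (its y) x 24 mm high, with two round pockets 43 mm across and 16 mm deep, centred at y = -27 and +27 mm in its frame; a vial stands on the pocket floor 8 mm above the bench and shows 34 mm above the block. Origin: centre of its underside.
- loupe_tray: square light-wood tray, fixed, 76 x 76 x 14 mm high, with one round recess 58 mm across and 8 mm deep in its centre (recess floor 6 mm above the bench). Origin: centre of its underside.
- weight_case: small case, black with a grey lid, fixed, 70 (its x) x 96 (its y) x 38 mm high, walls 5 mm, lid hinged along its +x edge, open at the start. In it a lighter grey foam nest, top 17 mm above the bench, with a central square pocket 36 x 36 mm, floor 13 mm above the bench. Room inside 60 (x) x 86 mm (y): close the jaws along its y, and open them to at most 45 mm to let go. Origin: centre of its underside; x points to the hinge.
- case_lid (a joint): lid angle, rad: 0 = shut flat, 1.8 to 1.9 = open, leaning away from the case (stop 2.0). Hinge line along the case's y at x = 35, z = 38 mm. Grey plate 96 mm wide, 6.5 mm thick (shut: top 45 mm above the bench), reaching 70 mm from the hinge, with a metal tab 26 mm wide reaching 74 mm. A stiff hinge holds it where it is left; it takes 1 to 2 N at the free edge: push it from behind, then down till flat.

How it is judged:
By the outcome, as a careful person would: the job done as asked, in the order asked, and still so for the second after the job is handed in, with the robot touching nothing.
It also fails if it takes over 122 s, if anything falls off the work surface, if the arm or the gripper's body presses on something with over 40 N, if the wrist force passes 120 N, or if a joint passes its speed limit or range.

### The arm

A 7-joint arm with a two-finger parallel gripper is mounted at the origin on a cart in front of the work surface, level with it; the furniture and walls round the work are solid. World frame = base frame: x ahead of the robot, y to its left, z up, the work surface at z = 0. Lengths are in mm, angles in rad, forces in N, time in s.
With the tool pointing down it reaches from about 350 to 900 mm from the base axis. Payload 7.2 kg.
Tool frame: the origin (TCP) lies at the very end of the fingers, on their centre line; the grasp point (between the pads) lies 19 mm behind it; z points along the fingers, y is the line along which they close (so a half turn about z gives the same grasp; the last joint's range is limited). The gripper opens to 88 mm and grips with 3 to 60 N. Pads are 20 mm wide; open, the fingers measure 115 mm over their backs; the gripper's body (75 mm by 178 mm) begins 61 mm behind the grasp point.
Start: joints at [-1.213, 0.411, -0.013, 1.596, 0.006, 1.134, -0.082], TCP at [258.165, 569.192, 222.653] pointing down, gripper open.
Joint ranges: [-2.95, 2.95], [-0.29, 1.99], [-1.47, 1.44], [0.14, 2.54], [-1.03, 4.17], [0.13, 1.85], [-2.86, 2.86]. Speed limits (rad/s): [2.39, 2.39, 3.01, 3.01, 3.14, 3.14, 3.14].

### API

Orientations are given as a unit quaternion [x, y, z, w].
In Python, from station import arm, vision gives the robot as it stands.
- The arm moves only by the shell command python3 -m pendant 'ROWS' [OPENING] [FORCE]. ROWS is JSON, a list of rows, each an object with "travel": the shift along the tool's x, y, z as a fraction of full scale, a list of three; "turn": the turn about the tool's z as a fraction of full scale. A call has 1 to 20 rows; each row is the pose to reach, as a shift and turn from the pose commanded when the call began, along the tool's axes at that moment; what a row does not reach only later rows make up. Full scale, the value 1, is 0.1 m for a shift and pi/4 rad for a turn. A row lasts 1/8 s, in which the tool goes at most 62.5 mm and 10.7 degrees, less where a joint would pass 70% of its speed; a pose out of reach is approached as far as the arm can. A call with a number of a shift or a turn outside -1 to 1 is refused whole. A call with a gripper value outside its range is refused whole. OPENING is the gripper's target within -1 to 1 (shut at 1, half-way at 0, fully open at -1), set as the call begins (- or left out, the last holds). The fingers move at their own pace and stop on an object; FORCE is the grip in N (left out, the last holds). Time passes only in rows, so rows that repeat a pose let the fingers close. It gives the time, the measured TCP pose, the force, the opening and the grip force at its end, in the units of the state.
- arm.get_state(): the state, without advancing time (a new reading comes with each control period).
- vision.read_camera(name): name is "scene" or "top" or "wrist"; returns the picture (400x640x3 uint8, red, green, blue); there is no depth.
- vision.get_calibration(name): a dict with "fov_y" (degrees; the focal length in pixels is half the picture's height over the tangent of half this angle, whatever the lens; pixels are square), "cx", "cy" (the principal point, pixels), "pose" (4x4, takes a point from camera to world coordinates). Camera axes: x right, y up, looking along -z (the intrinsics and any distortion apply to the point x, -y, -z); pixel columns grow to the right and rows downward; lengths in mm; the calibration is good to about 2 mm. A picture is of the moment at which its call begins: read the wrist's pose just before it. get_calibration takes no time and is no camera call; for the wrist camera it gives the pose at the moment of the call.
- arm.sign_off(): hands the job in; it is judged then, once.
The state is a dict: "clock": time; "joints": joint angles; "qd": joint speeds; "tau": joint torques, N m; "tcp_pos": TCP position; "tool_rot": TCP orientation; "contact_force": force on the tool from outside, world axes, zero at the start; "torque": the same for the moment, N m; "finger_gap": finger opening in mm; "grasp_force": force on a finger pad.
Only numpy, scipy, OpenCV 4.12 (cv2) and the standard library are available. Lean on these libraries where they do the work, as an engineer would, in place of code of your own. Each camera call takes 0.05 s, during which the arm holds its last target. There are 200 camera calls.

## Working session

There is one attempt and no reset: what is moved stays moved. The work goes in short steps, Python scripts to look and compute and a shell command to move; the robot and the scene stay as the last step left them, time stands still between calls to the robot, and variables do not carry over. Pictures are saved under pics/ and viewed, at most 14 in all, crops included, and the job is handed in when it is done.

```bash
ls; mkdir -p pics
python3 - <<'E'
from station import arm, vision
import cv2,numpy as np
np.set_printoptions(precision=4,suppress=True)
print(arm.get_state())
for n in("scene","top","wrist"):
    c=vision.get_calibration(n);print(n,{k:(np.array(v) if k=="pose" else v) for k,v in c.items()})
    cv2.imwrite(f"pics/{n}0.png",vision.read_camera(n)[:,:,::-1])
E
```

```text
pics
{'clock': 0.0, 'joints': array([-1.2132,  0.4119, -0.0127,  1.597 ,  0.0056,  1.1343, -0.0822]), 'qd': array([ 0.0011, -0.0017, -0.0007,  0.0004, -0.0003,  0.0006, -0.0005]), 'tau': array([  0.0012, -58.7932,   0.642 , -29.1085,  -0.0538,   0.018 ,
         0.0001]), 'tcp_pos': array([258.017 , 568.7174, 221.8035]), 'tool_rot': array([ 0.2113,  0.9774, -0.0008, -0.0001]), 'contact_force': array([-0.1732,  0.0043, -0.0389]), 'torque': array([-0.0227, -0.0546,  0.0069]), 'grasp_force': 0.0, 'finger_gap': 87.4469275312689}
scene {'fov_y': 52.07195465899603, 'cx': 308.1659723754098, 'cy': 197.8876195285101, 'pose': array([[ -0.7902,   0.2595,  -0.5552, -63.4031],
       [ -0.6128,  -0.3181,   0.7234, 712.0045],
       [  0.0111,   0.9119,   0.4103, 434.5955],
       [  0.    ,   0.    ,   0.    ,   1.    ]])}
top {'fov_y': 51.72181805352295, 'cx': 322.2542451691717, 'cy': 200.02351874732787, 'pose': array([[ -0.1192,   0.973 ,  -0.1978, 290.0212],
       [ -0.9929,  -0.1179,   0.0185,  46.3881],
       [ -0.0053,   0.1986,   0.9801, 881.2207],
       [  0.    ,   0.    ,   0.    ,   1.    ]])}
wrist {'fov_y': 68.17164877414162, 'cx': 318.6367289851471, 'cy': 200.14569147894593, 'pose': array([[  0.414 ,  -0.8825,  -0.2233, 197.5431],
       [  0.9103,   0.4013,   0.1017, 597.1923],
       [ -0.0002,  -0.2453,   0.9694, 383.3699],
       [  0.    ,   0.    ,   0.    ,   1.    ]])}
```

View pics/top0.png

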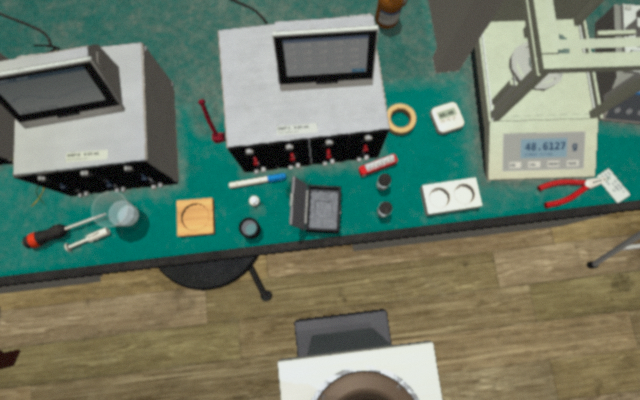

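View pics/scene0.png

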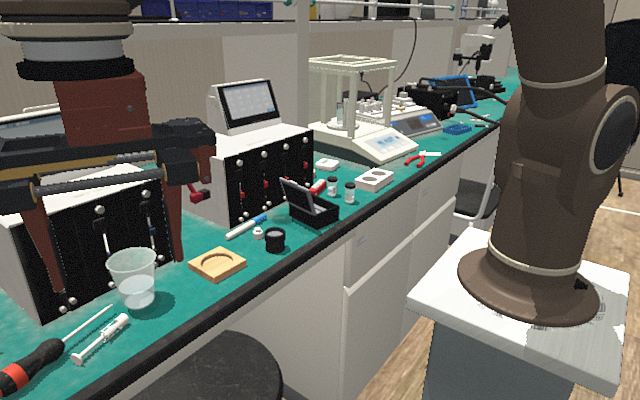

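The top view shows the weight near (254,201), the loupe (250,228), the case (316,207) with its lid open to image left (+y), the vials (384,184) and (385,210), the stand (452,196) and the tray (195,217). Next I'll measure these from a zoomed crop.

```bash
cat > h.py <<'E'
from station import arm, vision
import cv2,numpy as np
from scipy.spatial.transform import Rotation as R
np.set_printoptions(precision=3,suppress=True)
def ray(c,u,v):
    f=200/np.tan(np.radians(c["fov_y"]/2));P=np.array(c["pose"])
    d=P[:3,:3]@np.array([(u-c["cx"])/f,-(v-c["cy"])/f,-1]);return P[:3,3],d
def on(c,u,v,z):
    o,d=ray(c,u,v);return (o+d*(z-o[2])/d[2])[:2]
def proj(c,p):
    P=np.array(c["pose"]);q=P[:3,:3].T@(np.array(p)-P[:3,3]);f=200/np.tan(np.radians(c["fov_y"]/2))
    return c["cx"]-f*q[0]/q[2],c["cy"]+f*q[1]/q[2]
def shot(n,name):
    c=vision.get_calibration(n);im=vision.read_camera(n)[:,:,::-1].copy();cv2.imwrite(f"pics/{name}.png",im);return c,im
E
python3 - <<'E'
from h import *
c=vision.get_calibration("top");im=cv2.imread("pics/top0.png")
cv2.imwrite("pics/top0c.png",cv2.resize(im[150:250,160:500][:, :],None,fx=2.35,fy=2.35,interpolation=cv2.INTER_CUBIC))
for n,u,v,z in [("weight",254,201,20),("loupe",250,228,40),("case",316,209,17),("v1",384,182,50),("v2",385,208,50),("stand",452,196,24),("tray",195,217,14),("instr",235,168,0),("instr",385,158,0),("edge",320,235,0)]: print(n,on(c,u,v,z))
E
```

```text
weight [479.223 174.763]
loupe [419.44  184.843]
case [446.692  45.618]
v1 [ 480.225 -100.862]
v2 [425.807 -94.749]
stand [ 438.575 -243.946]
tray [461.022 303.563]
instr [563.05  213.134]
instr [ 545.739 -120.093]
edge [392.54   43.672]
```

View pics/top0c.png

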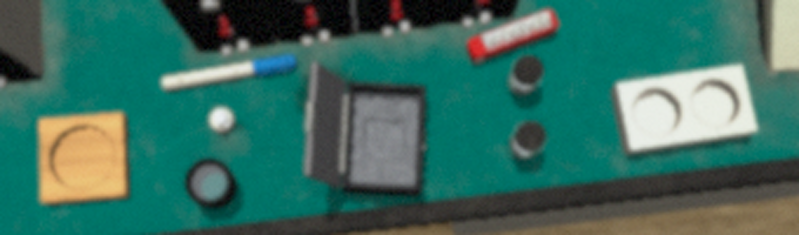

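The crop is clear: tray left, weight and loupe next to it, the case with its lid toward +y, two vials and the stand on the right. I'll align the tool with the world axes and move over for wrist views.

```bash
python3 -m pendant '[{"travel":[0,0,0],"turn":-0.2},{"travel":[0,0,0],"turn":-0.4},{"travel":[0,0,0],"turn":-0.543},{"travel":[0,0,0],"turn":-0.543}]' -1
python3 -m pendant '[{"travel":[-0.4,-0.5,0],"turn":0},{"travel":[-0.8,-1,0],"turn":0}]' 
python3 -m pendant '[{"travel":[-0.4,-0.5,0],"turn":0},{"travel":[-0.8,-1,0],"turn":0}]' 
python3 -m pendant '[{"travel":[0,-0.5,0],"turn":0},{"travel":[0,-1,0],"turn":0},{"travel":[0,-1,0],"turn":0},{"travel":[0,-1,0],"turn":0}]'
python3 -c "
from h import *
c,_=shot('wrist','w1');print(arm.get_state()['clock'])
import pickle;pickle.dump(c,open('w1.pkl','wb'))"
for i in 1 2 3; do :; done
python3 -m pendant '[{"travel":[0,-0.5,0],"turn":0},{"travel":[0,-1,0],"turn":0}]'
python3 -m pendant '[{"travel":[0,-0.5,0],"turn":0},{"travel":[0,-1,0],"turn":0}]'
python3 -m pendant '[{"travel":[0,-0.5,0],"turn":0},{"travel":[0,-1,0],"turn":0}]'
python3 -m pendant '[{"travel":[0,-0.5,0],"turn":0},{"travel":[0,-1,0],"turn":0},{"travel":[0,-1,0],"turn":0},{"travel":[0,-1,0],"turn":0}]'
python3 -c "
from h import *
c,_=shot('wrist','w2');print(arm.get_state()['clock'])
import pickle;pickle.dump(c,open('w2.pkl','wb'))"
```

```text
clock: 0.65
tcp_pos: [258.2, 569.0, 222.3]
tool_rot: [0.0, 1.0, -0.0, -0.0]
contact_force: [-0.3, -1.0, 0.2]
finger_gap: 87.8
grasp_force: 0.0
clock: 0.9
tcp_pos: [336.8, 470.7, 222.3]
tool_rot: [0.0, 1.0, -0.0, -0.0]
contact_force: [1.3, 0.2, 0.1]
finger_gap: 87.7
grasp_force: 0.0
clock: 1.15
tcp_pos: [415.5, 372.4, 222.8]
tool_rot: [0.001, 1.0, 0.0, 0.0]
contact_force: [1.1, 1.0, 0.0]
finger_gap: 88.0
grasp_force: 0.0
clock: 1.65
tcp_pos: [414.6, 274.9, 222.9]
tool_rot: [0.0, 1.0, 0.001, 0.0]
contact_force: [0.6, 1.0, 0.4]
finger_gap: 87.8
grasp_force: 0.0
1.7
clock: 1.95
tcp_pos: [414.5, 174.8, 222.4]
tool_rot: [-0.002, 1.0, 0.0, -0.0]
contact_force: [0.6, -0.6, 0.6]
finger_gap: 87.8
grasp_force: 0.0
clock: 2.2
tcp_pos: [415.0, 74.1, 222.7]
tool_rot: [-0.001, 1.0, 0.0, 0.0]
contact_force: [-0.4, -0.4, 0.2]
finger_gap: 87.8
grasp_force: 0.0
clock: 2.45
tcp_pos: [415.4, -26.1, 222.8]
tool_rot: [-0.001, 1.0, 0.0, 0.0]
contact_force: [-0.0, 0.5, -1.1]
finger_gap: 87.9
grasp_force: 0.0
clock: 2.95
tcp_pos: [415.5, -124.5, 222.5]
tool_rot: [-0.001, 1.0, 0.0, -0.0]
contact_force: [-0.8, 0.0, 0.1]
finger_gap: 87.7
grasp_force: 0.0
3.0
```

View pics/w1.png

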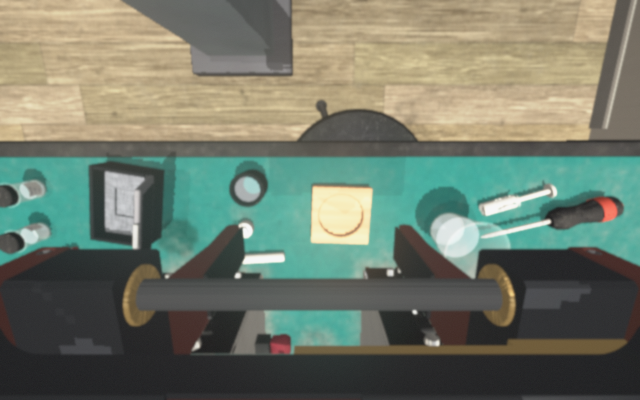

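View pics/w2.png

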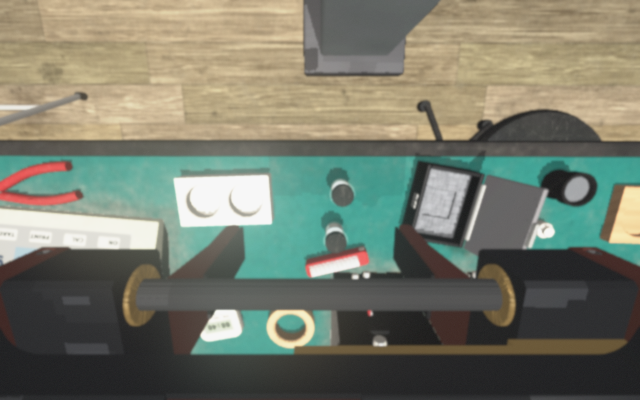

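Wrist view 1 shows the tray (341,215), loupe (248,187) and weight (245,230). Wrist view 2 shows the stand (223,200) with pockets at (203,199) and (246,197), vial caps at (343,193) and (336,240), and the case (443,203) with its lid to the right. Now the masks.

```bash
cat > m.py <<'E'
from h import *
import pickle
T=vision.get_calibration("top");C={"t":T,"1":pickle.load(open("w1.pkl","rb")),"2":pickle.load(open("w2.pkl","rb"))}
I={"t":cv2.imread("pics/top0.png"),"1":cv2.imread("pics/w1.png"),"2":cv2.imread("pics/w2.png")}
def blob(k,roi,f,z,name):
    x0,y0,x1,y1=roi;S=4
    im=cv2.resize(I[k][y0:y1,x0:x1],None,fx=S,fy=S,interpolation=cv2.INTER_CUBIC);hsv=cv2.cvtColor(im,cv2.COLOR_BGR2HSV)
    m=f(*[hsv[...,i].astype(int) for i in range(3)]).astype(np.uint8)
    m=cv2.morphologyEx(m,cv2.MORPH_OPEN,np.ones((5,5)))
    cs,_=cv2.findContours(m,cv2.RETR_EXTERNAL,cv2.CHAIN_APPROX_NONE);c=max(cs,key=cv2.contourArea)
    px=c[:,0,:]/S+np.array([x0,y0])-0.375
    w=np.array([on(C[k],u,v,z) for u,v in px],np.float32)
    (cx,cy),r=cv2.minEnclosingCircle(w);rc=cv2.minAreaRect(w)
    print(name,k,"px",px.mean(0),"circ",np.array([cx,cy]),round(r,1),"rect",np.array(rc[0]),np.array(rc[1]),round(rc[2],1))
white=lambda h,s,v:(s<60)&(v>150)
wood=lambda h,s,v:(h<28)&(s>50)&(v>110)
dark=lambda h,s,v:(v<75)
blob("t",(415,170,487,222),white,24,"stand");blob("2",(165,165,282,236),white,24,"stand")
blob("t",(170,190,220,242),wood,14,"tray");blob("1",(300,175,382,250),wood,14,"tray")
blob("t",(372,170,396,192),dark,50,"vialA");blob("2",(322,218,350,250),dark,50,"vialA")
blob("t",(372,198,396,218),dark,50,"vialB");blob("2",(328,172,358,208),dark,50,"vialB")
blob("t",(236,213,264,243),dark,40,"loupe");blob("1",(226,165,272,210),dark,40,"loupe")
blob("t",(245,192,264,209),white,20,"weight");blob("1",(235,218,257,238),white,20,"weight")
blob("t",(300,182,344,236),lambda h,s,v:(v<60),38,"case");blob("1",(80,155,165,252),lambda h,s,v:(v<60),38,"case");blob("2",(400,155,490,250),lambda h,s,v:(v<60),38,"case")
blob("t",(300,182,344,236),lambda h,s,v:(v>75)&(s<70),17,"foam");blob("2",(415,165,475,242),lambda h,s,v:(v>85)&(s<70),17,"foam")
E
python3 m.py
```

```text
stand t px [451.826 195.156] circ [ 441.068 -243.934] 66.1 rect [ 440.74  -244.151] [ 65.256 119.551] 1.9
stand 2 px [216.934 202.389] circ [ 446.601 -250.321] 79.4 rect [ 446.207 -251.209] [ 78.334 141.333] 2.0
tray t px [194.781 216.813] circ [461.686 304.632] 53.3 rect [461.924 303.921] [78.754 79.16 ] 88.1
tray 1 px [341.895 220.523] circ [462.035 304.27 ] 53.3 rect [461.937 304.697] [77.281 79.33 ] 88.0
vialA t px [384.51  179.363] circ [ 485.817 -102.688] 12.6 rect [ 485.755 -102.489] [23.855 23.656] 81.6Traceback (most recent call last):
  File "m.py", line 20, in <module>
    blob("t",(372,170,396,192),dark,50,"vialA");blob("2",(322,218,350,250),dark,50,"vialA")
                                                ~~~~^^^^^^^^^^^^^^^^^^^^^^^^^^^^^^^^^^^^^^^
  File "m.py", line 10, in blob
    cs,_=cv2.findContours(m,cv2.RETR_EXTERNAL,cv2.CHAIN_APPROX_NONE);c=max(cs,key=cv2.contourArea)
                                                                       ~~~^^^^^^^^^^^^^^^^^^^^^^^^
ValueError: max() iterable argument is empty
```

```bash
sed -i 's/^dark=.*/dark=lambda h,s,v:(v<100)\&(s<120)/; s/blob("2",(165,165,282,236),white/blob("2",(165,165,282,236),lambda h,s,v:(s<50)\&(v>190)/; s/c=max(cs/\n    if not cs: print(name,k,"none",np.percentile(hsv[...,2],[1,10,50]));return\n    c=max(cs/' m.py; python3 m.py
```

```text
stand t px [451.826 195.156] circ [ 441.068 -243.934] 66.1 rect [ 440.74  -244.151] [ 65.256 119.551] 1.9
stand 2 px [222.824 200.256] circ [ 441.497 -243.93 ] 66.6 rect [ 441.578 -243.631] [ 65.522 119.557] 1.6
tray t px [194.781 216.813] circ [461.686 304.632] 53.3 rect [461.924 303.921] [78.754 79.16 ] 88.1
tray 1 px [341.895 220.523] circ [462.035 304.27 ] 53.3 rect [461.937 304.697] [77.281 79.33 ] 88.0
vialA t px [384.448 180.198] circ [ 483.356 -103.159] 14.9 rect [ 485.479 -102.185] [25.586 26.202] 55.5
vialA 2 px [337.433 242.88 ] circ [486.602 -99.624] 16.2 rect [ 484.051 -100.069] [22.582 28.102] 0.0
vialB t px [385.401 207.966] circ [425.119 -95.269] 14.5 rect [426.478 -95.307] [25.819 26.24 ] 55.7
vialB 2 px [342.455 194.487] circ [427.371 -96.055] 12.2 rect [426.874 -96.052] [22.331 23.059] 0.0
loupe t px [249.181 227.819] circ [420.42  185.839] 21.5 rect [420.519 186.554] [40.354 39.297] 83.1
loupe 1 px [248.402 186.811] circ [419.299 193.132] 24.3 rect [418.803 192.549] [39.214 48.349] 50.8
weight t px [253.375 199.973] circ [481.205 175.718] 11.4 rect [481.815 175.619] [21.891 20.666] 83.1
weight 1 px [245.472 229.166] circ [480.001 179.649] 11.6 rect [479.327 182.112] [22.891 17.981] 18.8
case t px [321.585 230.383] circ [402.433  38.787] 36.2 rect [399.031  39.39 ] [72.114 16.739] 80.9
case 1 px [134.853 230.428] circ [457.825  30.999] 72.0 rect [480.116  48.83 ] [ 61.386 143.887] 38.7
case 2 px [457.249 216.828] circ [445.756  38.361] 50.4 rect [445.159  35.69 ] [51.605 90.936] 79.7
foam t px [323.367 209.483] circ [444.364  30.139] 49.2 rect [444.269  30.053] [62.241 84.123] 80.4
foam 2 px [441.019 201.624] circ [446.129  33.037] 50.0 rect [445.953  33.469] [55.825 87.239] 80.4
```

Top and wrist measurements agree to about 2 mm: vial A (485,-101), vial B (426.5,-95.6), stand (441,-244). First I'll pick vial B.

```bash
python3 -m pendant '[{"travel":[-0.11,0.29,0.3],"turn":0},{"travel":[-0.11,0.29,0.6],"turn":0},{"travel":[-0.11,0.29,0.9],"turn":0},{"travel":[-0.11,0.29,0.9],"turn":0}]' -0.2
python3 -c "
from h import *
c,_=shot('wrist','w3')"
python3 -m pendant '[{"travel":[0,0,0.5],"turn":0},{"travel":[0,0,0.8],"turn":0},{"travel":[0,0,0.95],"turn":0},{"travel":[0,0,1],"turn":0}]'
python3 -m pendant '[{"travel":[0,0,0.1],"turn":0},{"travel":[0,0,0.15],"turn":0},{"travel":[0,0,0.15],"turn":0}]'
```

```text
clock: 3.5
tcp_pos: [424.6, -95.2, 131.2]
tool_rot: [-0.002, 1.0, 0.0, -0.002]
contact_force: [-0.3, 0.5, -0.2]
finger_gap: 53.7
grasp_force: 0.0
clock: 4.05
tcp_pos: [426.5, -96.4, 33.0]
tool_rot: [-0.001, 1.0, 0.0, 0.0]
contact_force: [-0.3, -0.1, 0.6]
finger_gap: 52.9
grasp_force: 0.0
clock: 4.42
tcp_pos: [425.9, -96.9, 17.7]
tool_rot: [-0.0, 1.0, 0.0, -0.0]
contact_force: [-0.4, 0.3, -0.7]
finger_gap: 52.7
grasp_force: 0.0
```

View pics/w3.png

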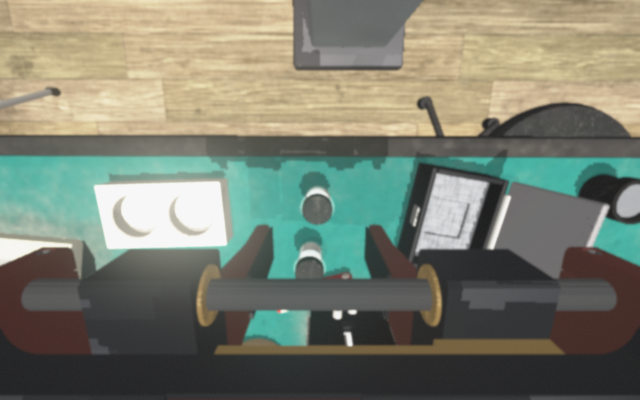

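The vial (317,205) is centred between the fingers. Grip, lift, and carry to the far pocket.

```bash
python3 -m pendant '[{"travel":[0,0,0],"turn":0},{"travel":[0,0,0],"turn":0},{"travel":[0,0,0],"turn":0},{"travel":[0,0,0],"turn":0},{"travel":[0,0,0],"turn":0},{"travel":[0,0,0],"turn":0}]' 0.5 10
python3 -m pendant '[{"travel":[0,0,-0.1],"turn":0},{"travel":[0,0,-0.3],"turn":0},{"travel":[0,0,-0.6],"turn":0},{"travel":[0,0,-0.7],"turn":0},{"travel":[0,0,-0.7],"turn":0}]'
python3 -m pendant '[{"travel":[-0.04,-0.2,0],"turn":0},{"travel":[-0.1,-0.5,0],"turn":0},{"travel":[-0.16,-0.8,0],"turn":0},{"travel":[-0.16,-0.9,0],"turn":0}]'
python3 -m pendant '[{"travel":[0,-0.3,0],"turn":0},{"travel":[0,-0.6,0],"turn":0},{"travel":[0,-0.8,0],"turn":0},{"travel":[0,-0.84,0],"turn":0},{"travel":[0,-0.84,0],"turn":0},{"travel":[0,-0.84,0],"turn":0}]'
python3 -c "
from h import *
c,_=shot('wrist','w4');
for p in [(442.1,-271,24),(440.3,-217,24),(441.2,-244,24)]: print(proj(c,p))"
```

```text
clock: 5.18
tcp_pos: [426.0, -96.9, 17.8]
tool_rot: [-0.0, 1.0, 0.0, 0.0]
contact_force: [0.1, 0.1, 3.4]
finger_gap: 28.4
grasp_force: 10.0
clock: 5.8
tcp_pos: [426.2, -96.8, 88.1]
tool_rot: [-0.001, 1.0, 0.0, 0.001]
contact_force: [0.5, 0.4, -0.8]
finger_gap: 28.8
grasp_force: 10.0
clock: 6.3
tcp_pos: [441.3, -188.3, 86.6]
tool_rot: [0.001, 1.0, -0.0, -0.001]
contact_force: [-1.4, 0.6, -1.0]
finger_gap: 29.2
grasp_force: 10.0
clock: 7.05
tcp_pos: [442.0, -269.5, 87.4]
tool_rot: [-0.001, 1.0, 0.0, -0.0]
contact_force: [0.3, 0.3, -1.0]
finger_gap: 28.6
grasp_force: 10.0
(np.float64(315.6323125985555), np.float64(211.9386283582137))
(np.float64(383.8343913390588), np.float64(209.78134086112104))
(np.float64(349.70953335778495), np.float64(210.86073801180265))
```

View pics/w4.png

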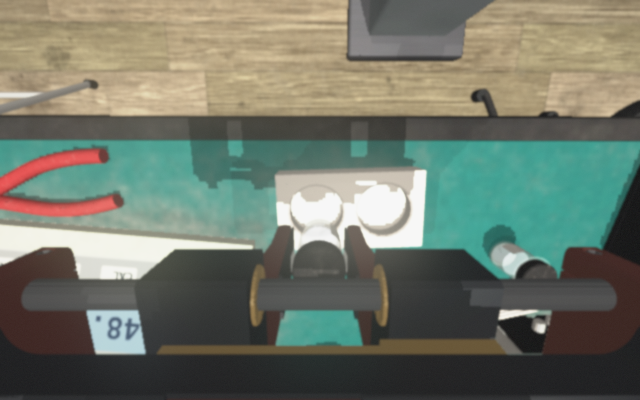

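The held vial (320,258) is above the left pocket (316,212), where I predicted it. Lowering now.

```bash
python3 -m pendant '[{"travel":[0,-0.01,0.25],"turn":0},{"travel":[0,-0.01,0.45],"turn":0},{"travel":[0,-0.01,0.55],"turn":0},{"travel":[0,-0.01,0.59],"turn":0},{"travel":[0,-0.01,0.6],"turn":0},{"travel":[0,-0.01,0.605],"turn":0},{"travel":[0,-0.01,0.61],"turn":0},{"travel":[0,-0.01,0.61],"turn":0}]'
```

```text
clock: 8.1
tcp_pos: [442.1, -271.9, 26.9]
tool_rot: [-0.0, 1.0, -0.0, 0.0]
contact_force: [0.6, 0.5, -0.5]
finger_gap: 28.7
grasp_force: 10.0
```

```bash
python3 -m pendant '[{"travel":[0,0,0.005],"turn":0},{"travel":[0,0,0.01],"turn":0},{"travel":[0,0,0.01],"turn":0}]'
python3 -m pendant '[{"travel":[0,0,0],"turn":0},{"travel":[0,0,0],"turn":0},{"travel":[0,0,0],"turn":0},{"travel":[0,0,0],"turn":0}]' 0.1
python3 -m pendant '[{"travel":[0,0,-0.1],"turn":0},{"travel":[0,0,-0.4],"turn":0},{"travel":[0,0,-0.9],"turn":0},{"travel":[0,0,-0.9],"turn":0},{"travel":[0,0,-0.9],"turn":0}]'
python3 -c "
from h import *
c,im=shot('wrist','w5');cv2.imwrite('pics/w5c.png',im[120:320,150:640])
for p in [(442.1,-271,58),(440.3,-217,24),(485.5,-101.5,50)]: print(proj(c,p))"
```

```text
clock: 8.48
tcp_pos: [442.1, -271.9, 25.8]
tool_rot: [-0.0, 1.0, 0.0, 0.0]
contact_force: [-0.1, 0.3, 2.2]
finger_gap: 28.6
grasp_force: 10.0
clock: 8.98
tcp_pos: [441.9, -271.9, 25.6]
tool_rot: [-0.0, 1.0, 0.0, -0.0]
contact_force: [0.7, 0.4, -0.1]
finger_gap: 39.6
grasp_force: 0.0
clock: 9.6
tcp_pos: [441.9, -271.6, 115.8]
tool_rot: [-0.0, 1.0, 0.0, 0.0]
contact_force: [-0.1, 0.6, -0.0]
finger_gap: 39.7
grasp_force: 0.0
(np.float64(318.33374629410247), np.float64(213.96081449123616))
(np.float64(379.354920694325), np.float64(200.77288020971355))
(np.float64(520.702274896992), np.float64(260.6867554988358))
```

View pics/w5c.png

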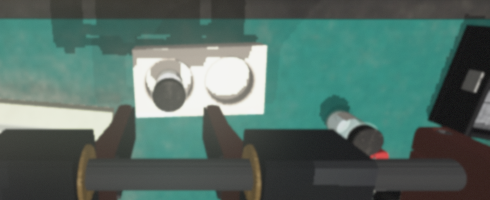

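Vial 1 stands in its pocket, its cap within a pixel of where I predicted. On to vial A.

```bash
python3 -m pendant '[{"travel":[-0.2,0.4,0],"turn":0},{"travel":[-0.43,0.9,0],"turn":0}]' -0.2
python3 -m pendant '[{"travel":[0,0.4,0],"turn":0},{"travel":[0,0.7,0],"turn":0},{"travel":[0,0.79,0],"turn":0},{"travel":[0,0.79,0],"turn":0},{"travel":[0,0.79,0],"turn":0}]'
python3 -c "
from h import *
c,im=shot('wrist','w6');cv2.imwrite('pics/w6c.png',im[120:320,150:640]);print(arm.get_state()['tcp_pos'])
for p in [(485.5,-101.5,50),(484.5,-102.5,50)]: print(proj(c,p))"
```

```text
clock: 9.9
tcp_pos: [484.2, -181.8, 114.5]
tool_rot: [0.001, 1.0, -0.0, -0.001]
contact_force: [0.1, -0.3, 0.2]
finger_gap: 52.1
grasp_force: 0.0
clock: 10.52
tcp_pos: [484.6, -104.4, 115.5]
tool_rot: [0.001, 1.0, -0.0, -0.0]
contact_force: [-0.1, 0.3, -0.5]
finger_gap: 53.0
grasp_force: 0.0
[ 484.629 -104.392  115.54 ]
(np.float64(321.2138292011345), np.float64(212.09934612970258))
(np.float64(319.9628681291623), np.float64(210.90217135707323))
```

View pics/w6c.png

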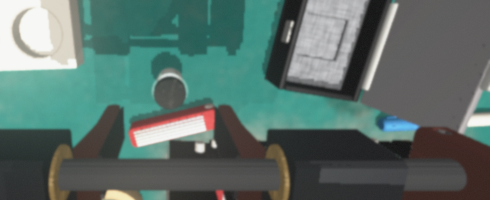

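```bash
python3 -c "
from h import *
c=vision.get_calibration('wrist')
for u,v in [(280,246),(355,227),(365,233),(363,245)]: print(on(c,u,v,10))"
```

```text
[ 531.606 -141.12 ]
[512.341 -68.901]
[518.444 -59.141]
[530.787 -60.635]
```

The marker clears the fingers by 17 mm. Pick vial A and carry it to the near pocket.

```bash
python3 -m pendant '[{"travel":[0,0,0.5],"turn":0},{"travel":[0,0,0.8],"turn":0},{"travel":[0,0,0.95],"turn":0},{"travel":[0,0,0.975],"turn":0},{"travel":[0,0,0.975],"turn":0}]'
python3 -m pendant '[{"travel":[0,0,0],"turn":0},{"travel":[0,0,0],"turn":0},{"travel":[0,0,0],"turn":0},{"travel":[0,0,0],"turn":0},{"travel":[0,0,0],"turn":0},{"travel":[0,0,0],"turn":0}]' 0.5 10
python3 -m pendant '[{"travel":[0,0,-0.1],"turn":0},{"travel":[0,0,-0.3],"turn":0},{"travel":[0,0,-0.6],"turn":0},{"travel":[0,0,-0.7],"turn":0},{"travel":[0,0,-0.7],"turn":0}]'
python3 -m pendant '[{"travel":[0.1,-0.2,0],"turn":0},{"travel":[0.25,-0.5,0],"turn":0},{"travel":[0.4,-0.8,0],"turn":0},{"travel":[0.44,-0.9,0],"turn":0},{"travel":[0.44,-0.9,0],"turn":0}]'
python3 -m pendant '[{"travel":[0,-0.1,0],"turn":0},{"travel":[0,-0.2,0],"turn":0},{"travel":[0,-0.23,0],"turn":0},{"travel":[0,-0.23,0],"turn":0},{"travel":[0,-0.23,0],"turn":0}]'
```

```text
clock: 11.2
tcp_pos: [485.4, -103.3, 18.9]
tool_rot: [-0.0, 1.0, -0.0, 0.001]
contact_force: [-0.5, 0.7, 0.3]
finger_gap: 52.7
grasp_force: 0.0
clock: 11.95
tcp_pos: [485.3, -102.9, 18.5]
tool_rot: [-0.0, 1.0, -0.0, 0.0]
contact_force: [0.0, 0.3, 5.1]
finger_gap: 28.9
grasp_force: 10.0
clock: 12.58
tcp_pos: [485.0, -102.7, 88.5]
tool_rot: [-0.0, 1.0, 0.0, 0.001]
contact_force: [0.4, 0.1, -1.2]
finger_gap: 29.1
grasp_force: 10.0
clock: 13.2
tcp_pos: [440.6, -192.9, 87.5]
tool_rot: [0.0, 1.0, 0.0, -0.0]
contact_force: [-1.1, 0.4, 0.3]
finger_gap: 28.8
grasp_force: 10.0
clock: 13.82
tcp_pos: [440.9, -215.6, 88.1]
tool_rot: [-0.0, 1.0, 0.0, -0.0]
contact_force: [-0.4, -0.3, 1.0]
finger_gap: 28.4
grasp_force: 10.0
```

```bash
python3 -m pendant '[{"travel":[0,-0.01,0.25],"turn":0},{"travel":[0,-0.01,0.45],"turn":0},{"travel":[0,-0.01,0.55],"turn":0},{"travel":[0,-0.01,0.59],"turn":0},{"travel":[0,-0.01,0.6],"turn":0},{"travel":[0,-0.01,0.61],"turn":0},{"travel":[0,-0.01,0.615],"turn":0},{"travel":[0,-0.01,0.615],"turn":0}]'
python3 -m pendant '[{"travel":[0,0,0],"turn":0},{"travel":[0,0,0],"turn":0},{"travel":[0,0,0],"turn":0},{"travel":[0,0,0],"turn":0}]' 0.15
python3 -m pendant '[{"travel":[0,0,-0.1],"turn":0},{"travel":[0,0,-0.4],"turn":0},{"travel":[0,0,-0.9],"turn":0},{"travel":[0,0,-0.9],"turn":0},{"travel":[0,0,-0.9],"turn":0}]'
python3 -c "
from h import *
c,im=shot('wrist','w7');cv2.imwrite('pics/w7c.png',im[120:320,150:640])
for p in [(442.1,-271,58),(440.3,-217,58)]: print(proj(c,p))"
```

```text
clock: 14.82
tcp_pos: [441.0, -216.9, 26.8]
tool_rot: [-0.0, 1.0, -0.0, 0.0]
contact_force: [-0.7, 0.2, 0.5]
finger_gap: 28.8
grasp_force: 10.0
clock: 15.32
tcp_pos: [440.9, -216.9, 26.6]
tool_rot: [-0.0, 1.0, 0.0, -0.0]
contact_force: [0.3, -0.3, 0.7]
finger_gap: 37.3
grasp_force: 0.0
clock: 15.95
tcp_pos: [440.9, -216.7, 116.8]
tool_rot: [-0.0, 1.0, 0.0, 0.0]
contact_force: [-0.1, -0.1, -0.7]
finger_gap: 37.4
grasp_force: 0.0
(np.float64(247.69297230218785), np.float64(214.91522464112043))
(np.float64(317.0522926582009), np.float64(212.66248612849148))
```

View pics/w7c.png

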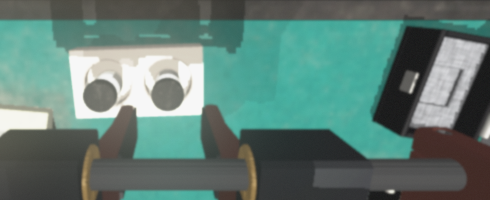

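Both vials stand in their pockets, caps at (251,215) and (317,213). Next the loupe.

```bash
python3 -m pendant '[{"travel":[0.1,0.5,-0.45],"turn":0},{"travel":[0.21,1,-0.45],"turn":0}]' -0.6
python3 -m pendant '[{"travel":[0,0.5,0],"turn":0},{"travel":[0,1,0],"turn":0}]'
python3 -m pendant '[{"travel":[0,0.5,0],"turn":0},{"travel":[0,1,0],"turn":0}]'
python3 -m pendant '[{"travel":[0,0.5,0],"turn":0},{"travel":[0,0.9,0],"turn":0},{"travel":[0,1,0],"turn":0},{"travel":[0,1,0],"turn":0},{"travel":[0,1,0],"turn":0}]'
python3 -c "
from h import *
c,im=shot('wrist','w8');cv2.imwrite('pics/w8c.png',im[120:320,150:640]);print(arm.get_state()['tcp_pos'])
import pickle;pickle.dump(c,open('w8.pkl','wb'))
for p in [(420,187,40),(480.5,176,20)]: print(proj(c,p))"
```

```text
clock: 16.25
tcp_pos: [420.2, -116.8, 162.2]
tool_rot: [0.001, 1.0, -0.0, 0.0]
contact_force: [1.3, 1.4, 1.1]
finger_gap: 54.2
grasp_force: 0.0
clock: 16.5
tcp_pos: [418.8, -15.4, 160.9]
tool_rot: [-0.0, 1.0, -0.0, -0.001]
contact_force: [0.4, -0.2, 0.7]
finger_gap: 69.5
grasp_force: 0.0
clock: 16.75
tcp_pos: [418.7, 84.5, 160.7]
tool_rot: [-0.0, 1.0, -0.0, -0.001]
contact_force: [0.9, -0.1, -0.3]
finger_gap: 70.0
grasp_force: 0.0
clock: 17.38
tcp_pos: [419.6, 181.4, 161.2]
tool_rot: [0.001, 1.0, -0.0, -0.0]
contact_force: [-0.1, 0.4, 0.6]
finger_gap: 70.2
grasp_force: 0.0
[419.628 181.452 161.4  ]
(np.float64(323.5200265851183), np.float64(195.58641024460664))
(np.float64(313.1226029282456), np.float64(245.0208343697184))
```

View pics/w8c.png

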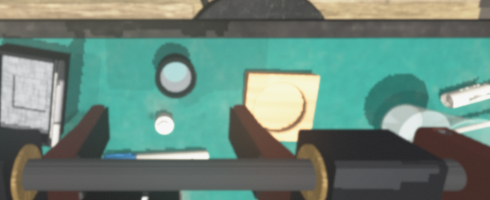

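The loupe is at (325,196), the weight at (314,245), both as predicted. A jaw line along y would bring the gripper body close to the open lid, so I'm checking the joints before turning.

```bash
python3 -c "
from h import *
print(arm.get_state()['joints'])"; sed -i 's/^blob.*//' m.py
cat >> m.py <<'E'
C["8"]=pickle.load(open("w8.pkl","rb"));I["8"]=cv2.imread("pics/w8.png")
blob("8",(300,170,355,225),dark,40,"loupe");blob("8",(300,230,328,260),white,20,"weight")
blob("8",(385,180,480,255),wood,14,"tray")
# lid top edge by triangulation top/w2: lid bright grey plate corners
E
python3 m.py
```

```text
[-0.636  0.195  0.138  2.067 -0.034  0.883  1.091]
loupe 8 px [325.077 194.781] circ [419.338 188.947] 22.6 rect [419.328 188.832] [38.948 44.62 ] 89.9
weight 8 px [314.103 244.218] circ [479.788 177.417] 12.0 rect [479.985 176.825] [21.449 22.665] 89.9
tray 8 px [427.524 218.101] circ [455.467 303.434] 50.7 rect [458.634 303.249] [79.408 72.51 ] 88.1
```

Joint 7 needs the positive turn, so I'm rotating about +99.6° so the jaws lie along the case's y.

```bash
python3 -m pendant '[{"travel":[0,0.02,0],"turn":0.22},{"travel":[0,0.05,0],"turn":0.44},{"travel":[0,0.07,0],"turn":0.66},{"travel":[0,0.07,0],"turn":0.88},{"travel":[0,0.07,0],"turn":1}]' -0.32
python3 -m pendant '[{"travel":[0,0,0],"turn":0.22},{"travel":[0,0,0],"turn":0.44},{"travel":[0,0,0],"turn":0.66},{"travel":[0,0,0],"turn":0.88},{"travel":[0,0,0],"turn":1}]'
python3 -m pendant '[{"travel":[0,0,0.3],"turn":0.2},{"travel":[0,0,0.6],"turn":0.213},{"travel":[0,0,0.8],"turn":0.213},{"travel":[0,0,0.8],"turn":0.213},{"travel":[0,0,0.8],"turn":0.213}]'
python3 -c "
from h import *
c,im=shot('wrist','w9');cv2.imwrite('pics/w9c.png',im[80:330,80:560]);print(arm.get_state()['tcp_pos'],R.from_quat(arm.get_state()['tool_rot']).as_matrix())
import pickle;pickle.dump(c,open('w9.pkl','wb'))
for p in [(419.5,188.5,40),(480,177,20)]: print(proj(c,p))"
```

```text
clock: 18.05
tcp_pos: [419.8, 188.9, 161.7]
tool_rot: [0.385, 0.923, 0.0, 0.0]
contact_force: [0.5, 0.2, -0.1]
finger_gap: 58.0
grasp_force: 0.0
clock: 18.68
tcp_pos: [419.8, 188.8, 161.7]
tool_rot: [0.709, 0.705, 0.0, 0.0]
contact_force: [0.1, 0.4, -0.6]
finger_gap: 58.1
grasp_force: 0.0
clock: 19.3
tcp_pos: [420.1, 189.6, 82.4]
tool_rot: [0.764, 0.645, 0.0, 0.0]
contact_force: [-0.1, -0.4, 0.3]
finger_gap: 58.0
grasp_force: 0.0
[420.277 189.928  82.56 ] [[ 0.167  0.986  0.001]
 [ 0.986 -0.167  0.001]
 [ 0.001  0.001 -1.   ]]
(np.float64(317.97655544974435), np.float64(223.21694241991912))
(np.float64(395.7285246168934), np.float64(216.5325171040049))
```

View pics/w9c.png

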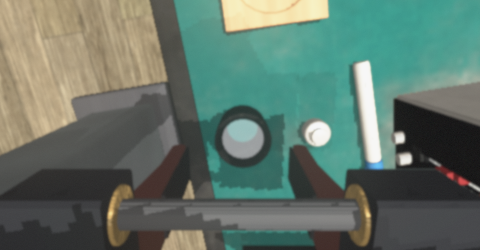

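```bash
sed -i 's/^blob.*//' m.py
cat >> m.py <<'E'
C["9"]=pickle.load(open("w9.pkl","rb"));I["9"]=cv2.imread("pics/w9.png")
blob("9",(285,175,365,255),lambda h,s,v:(v<55),40,"loupe");blob("9",(285,175,365,255),lambda h,s,v:(v<80),40,"loupe");blob("9",(308,195,340,245),lambda h,s,v:(v>90),40,"glass");blob("9",(375,190,420,235),white,20,"weight")
E
python3 m.py
```

```text
loupe 9 px [316.523 241.566] circ [416.306 174.667] 4.3 rect [416.352 174.685] [4.262 8.467] 73.1
loupe 9 px [322.305 217.001] circ [423.118 192.525] 23.2 rect [422.872 192.056] [41.393 45.557] 18.8
glass 9 px [323.028 218.145] circ [423.364 191.485] 15.5 rect [424.06 191.28] [30.453 23.2  ] 80.3
weight 9 px [397.404 213.278] circ [481.821 179.423] 11.1 rect [481.644 179.453] [21.414 21.131] 80.3
```

Averaged, the loupe is at about (421,190), within 1 mm of the TCP. Descend, grip and lift.

```bash
python3 -m pendant '[{"travel":[0.01,0.01,0.4],"turn":0},{"travel":[0.01,0.01,0.6],"turn":0},{"travel":[0.01,0.01,0.7],"turn":0},{"travel":[0.01,0.01,0.705],"turn":0},{"travel":[0.01,0.01,0.705],"turn":0}]'
python3 -m pendant '[{"travel":[0,0,0],"turn":0},{"travel":[0,0,0],"turn":0},{"travel":[0,0,0],"turn":0},{"travel":[0,0,0],"turn":0},{"travel":[0,0,0],"turn":0}]' 0.3 12
python3 -m pendant '[{"travel":[0,0,-0.1],"turn":0},{"travel":[0,0,-0.3],"turn":0},{"travel":[0,0,-0.6],"turn":0},{"travel":[0,0,-0.7],"turn":0},{"travel":[0,0,-0.7],"turn":0}]'
```

```text
clock: 19.98
tcp_pos: [421.3, 191.2, 12.0]
tool_rot: [0.764, 0.646, 0.001, 0.0]
contact_force: [0.1, 0.2, 0.1]
finger_gap: 58.1
grasp_force: 0.0
clock: 20.6
tcp_pos: [421.2, 191.2, 11.6]
tool_rot: [0.764, 0.646, 0.001, -0.0]
contact_force: [0.4, 0.2, 6.4]
finger_gap: 41.9
grasp_force: 12.0
clock: 21.22
tcp_pos: [421.0, 191.3, 81.6]
tool_rot: [0.763, 0.646, 0.001, -0.0]
contact_force: [0.9, 0.0, -0.8]
finger_gap: 41.3
grasp_force: 12.0
```

Gripped, with a gap of 41.9. I'll turn the jaws back along y for the tray to keep clear of the left instrument, and carry it there.

```bash
python3 -m pendant '[{"travel":[0.2,0.04,0],"turn":-0.2},{"travel":[0.5,0.1,0],"turn":-0.4},{"travel":[0.8,0.16,0],"turn":-0.6},{"travel":[0.95,0.2,0],"turn":-0.8},{"travel":[1,0.21,0],"turn":-1},{"travel":[1,0.21,0],"turn":-1}]'
python3 -m pendant '[{"travel":[0,0,0],"turn":-0.2},{"travel":[0,0,0],"turn":-0.4},{"travel":[0,0,0],"turn":-0.6},{"travel":[0,0,0],"turn":-0.8},{"travel":[0,0,0],"turn":-1},{"travel":[0,0,0],"turn":-1}]'
python3 -m pendant '[{"travel":[0,0,0],"turn":-0.2},{"travel":[0,0,0],"turn":-0.213},{"travel":[0,0,0],"turn":-0.213},{"travel":[0,0,0],"turn":-0.213}]'
python3 -c "
from h import *
c,im=shot('wrist','w10');cv2.imwrite('pics/w10c.png',im[80:330,80:560]);s=arm.get_state();p=s['tcp_pos'];M=R.from_quat(s['tool_rot']).as_matrix()
print(p,M.T@(np.array([461.9,304.3,18])-p))
import pickle;pickle.dump(c,open('w10.pkl','wb'))"
sed -i 's/^blob.*//' m.py
cat >> m.py <<'E'
C["10"]=pickle.load(open("w10.pkl","rb"));I["10"]=cv2.imread("pics/w10.png")
blob("10",(200,120,440,250),wood,14,"tray")
E
python3 m.py
```

```text
clock: 21.98
tcp_pos: [457.4, 285.9, 79.8]
tool_rot: [0.459, 0.889, -0.001, -0.001]
contact_force: [-0.4, 0.0, -0.5]
finger_gap: 41.5
grasp_force: 12.0
clock: 22.72
tcp_pos: [457.6, 285.3, 80.5]
tool_rot: [0.086, 0.996, -0.0, -0.001]
contact_force: [-1.0, 0.9, -0.2]
finger_gap: 41.4
grasp_force: 12.0
clock: 23.22
tcp_pos: [458.0, 286.0, 81.1]
tool_rot: [0.001, 1.0, -0.0, -0.0]
contact_force: [0.2, 0.0, -0.7]
finger_gap: 41.2
grasp_force: 12.0
[457.966 286.093  81.114] [-3.908 18.213 63.114]
tray 10 px [348.614 203.417] circ [457.717 305.052] 49.9 rect [457.206 305.093] [76.408 67.687] 87.9
```

View pics/w10c.png

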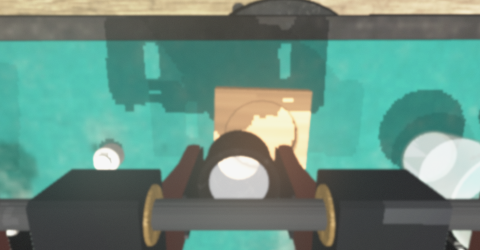

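The loupe hangs just to the left of the recess (341,210), matching the computed 18 mm shift. Move over and lower.

```bash
python3 -m pendant '[{"travel":[-0.02,0.1,0],"turn":0},{"travel":[-0.04,0.185,0],"turn":0},{"travel":[-0.04,0.185,0.2],"turn":0},{"travel":[-0.04,0.185,0.4],"turn":0},{"travel":[-0.04,0.185,0.55],"turn":0},{"travel":[-0.04,0.185,0.6],"turn":0},{"travel":[-0.04,0.185,0.62],"turn":0},{"travel":[-0.04,0.185,0.63],"turn":0},{"travel":[-0.04,0.185,0.63],"turn":0}]'
python3 -m pendant '[{"travel":[0,0,0.005],"turn":0},{"travel":[0,0,0.005],"turn":0}]'
python3 -m pendant '[{"travel":[0,0,0],"turn":0},{"travel":[0,0,0],"turn":0},{"travel":[0,0,0],"turn":0},{"travel":[0,0,0],"turn":0}]' -0.3
python3 -m pendant '[{"travel":[0,0,-0.1],"turn":0},{"travel":[0,0,-0.4],"turn":0},{"travel":[0,0,-0.9],"turn":0},{"travel":[0,0,-0.9],"turn":0},{"travel":[0,0,-0.9],"turn":0}]'
python3 -c "
from h import *
c,im=shot('wrist','w11');cv2.imwrite('pics/w11c.png',im[80:330,80:560]);print(proj(c,(461.9,304.3,46)))"
```

```text
clock: 24.4
tcp_pos: [462.3, 304.7, 18.6]
tool_rot: [-0.0, 1.0, 0.0, 0.0]
contact_force: [0.1, -0.4, -1.1]
finger_gap: 41.3
grasp_force: 12.0
clock: 24.65
tcp_pos: [462.1, 304.6, 17.8]
tool_rot: [-0.0, 1.0, 0.0, 0.0]
contact_force: [0.5, -0.9, -0.6]
finger_gap: 41.3
grasp_force: 12.0
clock: 25.15
tcp_pos: [462.0, 304.6, 17.7]
tool_rot: [-0.0, 1.0, 0.0, 0.0]
contact_force: [-0.9, 0.4, 0.7]
finger_gap: 57.1
grasp_force: 0.0
clock: 25.78
tcp_pos: [461.9, 304.4, 107.9]
tool_rot: [-0.0, 1.0, 0.0, 0.0]
contact_force: [-0.3, -0.5, 0.0]
finger_gap: 56.5
grasp_force: 0.0
(np.float64(317.3485751522504), np.float64(212.2118056701731))
```

View pics/w11c.png

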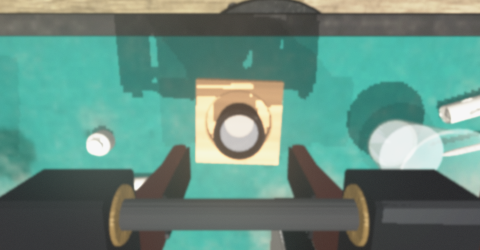

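The loupe stands in the tray recess (319,212). That uses up my picture views, so from here I measure by numbers. If the gripper were centred on the weight, its body would touch the lid, so I'll set the TCP about 22 mm toward +y and let the near finger slide the weight to centre.

```bash
python3 -m pendant '[{"travel":[-0.1,-0.5,0],"turn":0},{"travel":[-0.19,-1,0],"turn":0},{"travel":[-0.19,-1,0],"turn":0},{"travel":[-0.19,-1,0],"turn":0},{"travel":[-0.19,-1,0],"turn":0}]' -1
cat > see.py <<'E'
import sys,pickle
from h import *
n=sys.argv[1];c,im=shot('wrist',n);pickle.dump(c,open(n+'.pkl','wb'));s=arm.get_state();print(s['tcp_pos'])
E
python3 see.py w12
sed -i 's/^blob.*//' m.py
cat >> m.py <<'E'
import sys
def use(k): C[k]=pickle.load(open(k+".pkl","rb"));I[k]=cv2.imread(f"pics/{k}.png")
use("w12")
u,v=proj(C["w12"],(481,178,20));u=int(u);v=int(v);print(u,v)
blob("w12",(u-25,v-22,u+25,v+22),white,18,"weight")
# case foam & black from t and 2, centre in world
blob("t",(300,182,344,236),lambda h,s,v:(v>75)&(s<70),17,"foam");blob("2",(415,165,475,242),lambda h,s,v:(v>85)&(s<70),17,"foam")
E
python3 m.py
```

```text
clock: 26.45
tcp_pos: [480.5, 205.9, 107.2]
tool_rot: [-0.001, 1.0, 0.0, -0.0]
contact_force: [0.5, -0.0, 0.1]
finger_gap: 88.2
grasp_force: 0.0
[480.54  205.908 107.262]
285 204
weight w12 px [285.486 203.986] circ [481.277 178.211] 12.0 rect [481.343 177.535] [21.753 22.574] 89.1
foam t px [323.367 209.483] circ [444.364  30.139] 49.2 rect [444.269  30.053] [62.241 84.123] 80.4
foam 2 px [441.019 201.624] circ [446.129  33.037] 50.0 rect [445.953  33.469] [55.825 87.239] 80.4
```

```bash
python3 -m pendant '[{"travel":[-0.01,-0.05,0.4],"turn":0},{"travel":[-0.01,-0.05,0.7],"turn":0},{"travel":[-0.01,-0.05,0.9],"turn":0},{"travel":[-0.01,-0.05,1],"turn":0},{"travel":[-0.01,-0.05,1],"turn":0}]'
python3 -m pendant '[{"travel":[0,0,0.03],"turn":0},{"travel":[0,0,0.035],"turn":0},{"travel":[0,0,0.035],"turn":0}]'
python3 -m pendant '[{"travel":[0,0,0],"turn":0},{"travel":[0,0,0],"turn":0},{"travel":[0,0,0],"turn":0},{"travel":[0,0,0],"turn":0},{"travel":[0,0,0],"turn":0},{"travel":[0,0,0],"turn":0},{"travel":[0,0,0],"turn":0},{"travel":[0,0,0],"turn":0},{"travel":[0,0,0],"turn":0},{"travel":[0,0,0],"turn":0}]' 0.6 15
```

```text
clock: 27.12
tcp_pos: [481.7, 200.0, 7.3]
tool_rot: [-0.001, 1.0, -0.0, -0.0]
contact_force: [-0.2, 0.5, 0.8]
finger_gap: 87.8
grasp_force: 0.0
clock: 27.5
tcp_pos: [482.4, 199.7, 4.6]
tool_rot: [-0.0, 1.0, 0.0, 0.0]
contact_force: [-0.4, -0.2, -0.4]
finger_gap: 87.7
grasp_force: 0.0
clock: 28.75
tcp_pos: [482.1, 199.6, 4.1]
tool_rot: [-0.0, 1.0, 0.0, -0.0]
contact_force: [-0.3, -0.8, 0.6]
finger_gap: 20.1
grasp_force: 15.0
```

Gripped (gap 20.1). Lift well clear of the lid and look down at the case.

```bash
python3 -m pendant '[{"travel":[0,0,-0.1],"turn":0},{"travel":[0,0,-0.4],"turn":0},{"travel":[0,0,-0.8],"turn":0},{"travel":[0,0,-1],"turn":0}]'
python3 -m pendant '[{"travel":[0,0,-0.3],"turn":0},{"travel":[0.1,-0.2,-0.6],"turn":0},{"travel":[0.2,-0.5,-0.6],"turn":0},{"travel":[0.37,-0.8,-0.6],"turn":0}]'
python3 -m pendant '[{"travel":[0,-0.4,0],"turn":0},{"travel":[0,-0.7,0],"turn":0},{"travel":[0,-0.88,0],"turn":0},{"travel":[0,-0.88,0],"turn":0},{"travel":[0,-0.88,0],"turn":0},{"travel":[0,-0.88,0],"turn":0}]'
python3 see.py w13
sed -i '/^use/,$d' m.py
cat >> m.py <<'E'
use("w13")
u,v=proj(C["w13"],(444.5,31,17));u=int(u);v=int(v);print(u,v)
for t in (75,90,110): blob("w13",(u-70,v-80,u+70,v+70),lambda h,s,v:(v>t)&(s<70),17,"foam%d"%t)
for t in (45,60): blob("w13",(u-90,v-90,u+40,min(v+90,245)),lambda h,s,v:(v<t)&(s<120),38,"case%d"%t)
E
python3 m.py
```

```text
clock: 29.25
tcp_pos: [482.9, 200.1, 106.8]
tool_rot: [-0.0, 1.0, 0.001, 0.001]
contact_force: [0.2, 0.6, -1.4]
finger_gap: 19.9
grasp_force: 15.0
clock: 29.75
tcp_pos: [445.2, 118.9, 165.2]
tool_rot: [-0.0, 1.0, 0.0, 0.001]
contact_force: [0.6, -1.0, -0.4]
finger_gap: 19.9
grasp_force: 15.0
clock: 30.5
tcp_pos: [445.2, 32.6, 164.2]
tool_rot: [-0.001, 1.0, 0.0, 0.0]
contact_force: [0.5, 0.9, -0.7]
finger_gap: 20.2
grasp_force: 15.0
[445.205  32.473 164.194]
316 188
foam75 w13 px [332.564 207.93 ] circ [467.49   44.889] 79.5 rect [460.     47.895] [127.824 121.806] 0.0
foam90 w13 px [311.124 202.962] circ [461.653  31.838] 66.1 rect [463.104  25.851] [ 70.898 123.768] 83.6
foam110 w13 px [316.14 202.55] circ [462.161  31.675] 65.5 rect [463.839  28.291] [ 64.551 122.696] 83.7
case45 w13 none [ 66.  82. 173.]
case60 w13 px [353.339 158.426] circ [409.884  67.09 ] 2.5 rect [409.911  67.232] [1.548 5.032] 79.5
```

```bash
cat > prof.py <<'E'
from h import *
import pickle,sys
k=sys.argv[1];ss=eval(sys.argv[2]);xs=eval(sys.argv[3])
c=pickle.load(open(k+".pkl","rb"));g=cv2.GaussianBlur(cv2.cvtColor(cv2.imread(f"pics/{k}.png"),cv2.COLOR_BGR2GRAY),(3,3),0)
o=np.array([444.5,31]);ex=np.array([.167,.986]);ey=np.array([-.986,.167])
def val(x,s,z=17):
    p=o+x*ex+s*ey;u,v=proj(c,(*p,z));u,v=int(round(u)),int(round(v));return g[v,u] if 0<=u<640 and 0<=v<400 else -1
for s in ss: print("s",s,[f"{x}:{val(x,s)}" for x in range(-48,52,3)])
for x in xs: print("x",x,[f"{s}:{val(x,s)}" for s in range(60,-60,-3)])
E
python3 prof.py w13 "(30,20,5)" "(-24,24)"
```

```text
s 30 ['-48:110', '-45:115', '-42:113', '-39:121', '-36:85', '-33:72', '-30:105', '-27:134', '-24:150', '-21:126', '-18:124', '-15:122', '-12:124', '-9:134', '-6:129', '-3:140', '0:136', '3:148', '6:195', '9:196', '12:201', '15:194', '18:199', '21:199', '24:198', '27:176', '30:100', '33:68', '36:128', '39:200', '42:173', '45:107', '48:101', '51:98']
s 20 ['-48:141', '-45:142', '-42:144', '-39:131', '-36:91', '-33:70', '-30:119', '-27:185', '-24:185', '-21:193', '-18:192', '-15:194', '-12:202', '-9:196', '-6:194', '-3:194', '0:195', '3:196', '6:198', '9:204', '12:202', '15:194', '18:189', '21:187', '24:193', '27:154', '30:108', '33:69', '36:127', '39:218', '42:143', '45:111', '48:110', '51:111']
s 5 ['-48:143', '-45:142', '-42:143', '-39:135', '-36:134', '-33:101', '-30:134', '-27:198', '-24:186', '-21:185', '-18:179', '-15:194', '-12:200', '-9:194', '-6:198', '-3:201', '0:200', '3:188', '6:197', '9:194', '12:202', '15:189', '18:158', '21:181', '24:190', '27:171', '30:92', '33:68', '36:124', '39:215', '42:147', '45:113', '48:112', '51:112']
x -24 ['60:76', '57:78', '54:96', '51:106', '48:78', '45:69', '42:86', '39:125', '36:135', '33:134', '30:150', '27:185', '24:190', '21:186', '18:189', '15:188', '12:188', '9:188', '6:186', '3:192', '0:202', '-3:200', '-6:201', '-9:203', '-12:200', '-15:196', '-18:195', '-21:192', '-24:191', '-27:201', '-30:204', '-33:204', '-36:207', '-39:174', '-42:132', '-45:82', '-48:77', '-51:77', '-54:77', '-57:77']
x 24 ['60:98', '57:105', '54:98', '51:98', '48:77', '45:83', '42:103', '39:176', '36:191', '33:193', '30:198', '27:198', '24:196', '21:193', '18:203', '15:207', '12:204', '9:202', '6:191', '3:191', '0:188', '-3:202', '-6:202', '-9:200', '-12:190', '-15:198', '-18:194', '-21:197', '-24:191', '-27:197', '-30:196', '-33:200', '-36:198', '-39:173', '-42:133', '-45:132', '-48:140', '-51:169', '-54:201', '-57:209']
```

The foam edges give the case centre as about (444.4,30.4) and confirm the axis angle. Now turn the jaws along the case's y and lower.

```bash
python3 -m pendant '[{"travel":[0.01,-0.02,0],"turn":0.2},{"travel":[0.01,-0.02,0],"turn":0.4},{"travel":[0.01,-0.02,0],"turn":0.6},{"travel":[0.01,-0.02,0],"turn":0.8},{"travel":[0.01,-0.02,0],"turn":1},{"travel":[0.01,-0.02,0],"turn":1}]'
python3 -m pendant '[{"travel":[0,0,0],"turn":0.2},{"travel":[0,0,0],"turn":0.4},{"travel":[0,0,0],"turn":0.6},{"travel":[0,0,0],"turn":0.8},{"travel":[0,0,0],"turn":1},{"travel":[0,0,0],"turn":1}]'
python3 -m pendant '[{"travel":[0,0,0.1],"turn":0.2},{"travel":[0,0,0.3],"turn":0.213},{"travel":[0,0,0.6],"turn":0.213},{"travel":[0,0,0.8],"turn":0.213},{"travel":[0,0,0.8],"turn":0.213},{"travel":[0,0,0.8],"turn":0.213}]'
cat > st.py <<'E'
from h import *
s=arm.get_state();p=s['tcp_pos'];M=R.from_quat(s['tool_rot']).as_matrix();d=p[:2]-np.array([444.4,30.4])
print("case xy",d@[.167,.986],d@[-.986,.167],p,"to centre in tool",M.T@(np.array([444.4,30.4,18])-p),s['joints'][6],s['contact_force'])
E
python3 st.py; python3 see.py w14; python3 prof.py w14 "(25,0,-25)" "(-24,0,24)"
```

```text
clock: 31.3
tcp_pos: [444.2, 30.1, 164.1]
tool_rot: [0.381, 0.924, -0.0, -0.0]
contact_force: [0.5, -0.9, 0.4]
finger_gap: 19.8
grasp_force: 15.0
clock: 32.05
tcp_pos: [444.2, 29.9, 164.1]
tool_rot: [0.705, 0.709, -0.0, -0.0]
contact_force: [0.6, 0.8, -0.1]
finger_gap: 20.0
grasp_force: 15.0
clock: 32.8
tcp_pos: [444.6, 29.6, 84.7]
tool_rot: [0.763, 0.647, 0.0, 0.0]
contact_force: [0.9, 0.5, -0.2]
finger_gap: 19.9
grasp_force: 15.0
case xy -0.7344204869922917 -0.3656934743804187 [444.638  29.615  84.736] to centre in tool [ 0.717 -0.399 66.736] -0.2381088416957538 [ 0.866  0.518 -0.188]
[444.878  29.644  84.968]
s 25 ['-48:85', '-45:85', '-42:85', '-39:85', '-36:85', '-33:85', '-30:86', '-27:86', '-24:85', '-21:86', '-18:86', '-15:87', '-12:138', '-9:150', '-6:152', '-3:150', '0:145', '3:140', '6:145', '9:151', '12:164', '15:214', '18:219', '21:224', '24:227', '27:172', '30:182', '33:230', '36:131', '39:131', '42:131', '45:132', '48:132', '51:134']
s 0 ['-48:223', '-45:222', '-42:222', '-39:225', '-36:230', '-33:235', '-30:220', '-27:241', '-24:242', '-21:225', '-18:168', '-15:163', 
[... 1083 characters left out ...]
:145', '21:146', '18:143', '15:151', '12:156', '9:152', '6:152', '3:155', '0:154', '-3:150', '-6:148', '-9:144', '-12:148', '-15:150', '-18:151', '-21:150', '-24:151', '-27:142', '-30:137', '-33:144', '-36:150', '-39:160', '-42:162', '-45:73', '-48:68', '-51:78', '-54:149', '-57:169']
x 24 ['60:107', '57:136', '54:154', '51:101', '48:101', '45:70', '42:174', '39:222', '36:221', '33:222', '30:226', '27:226', '24:226', '21:223', '18:230', '15:235', '12:230', '9:228', '6:219', '3:223', '0:220', '-3:230', '-6:229', '-9:227', '-12:221', '-15:229', '-18:223', '-21:227', '-24:221', '-27:227', '-30:224', '-33:234', '-36:230', '-39:192', '-42:151', '-45:82', '-48:70', '-51:100', '-54:158', '-57:166']
```

The foam's y edges sit at ±43, so the case is centred. Lower and release.

```bash
python3 -m pendant '[{"travel":[0.01,0,0.2],"turn":0},{"travel":[0.01,0,0.4],"turn":0},{"travel":[0.01,0,0.55],"turn":0},{"travel":[0.01,0,0.62],"turn":0},{"travel":[0.01,0,0.65],"turn":0},{"travel":[0.01,0,0.66],"turn":0},{"travel":[0.01,0,0.662],"turn":0},{"travel":[0.01,0,0.662],"turn":0}]'
python3 st.py
```

```text
clock: 33.85
tcp_pos: [444.6, 30.6, 18.2]
tool_rot: [0.763, 0.646, 0.0, 0.0]
contact_force: [0.2, 1.1, -0.1]
finger_gap: 20.6
grasp_force: 15.0
case xy 0.1992878096975071 -0.18422267230791456 [444.615  30.566  18.225] to centre in tool [-0.199 -0.185  0.225] -0.19701444172412547 [ 0.236  1.111 -0.116]
```

```bash
python3 -m pendant '[{"travel":[0,0,0.003],"turn":0},{"travel":[0,0,0.005],"turn":0},{"travel":[0,0,0.005],"turn":0}]'
python3 -m pendant '[{"travel":[0,0,0],"turn":0},{"travel":[0,0,0],"turn":0},{"travel":[0,0,0],"turn":0},{"travel":[0,0,0],"turn":0}]' 0.2
python3 -m pendant '[{"travel":[0,0,-0.05],"turn":0},{"travel":[0,0,-0.2],"turn":0},{"travel":[0,0,-0.5],"turn":0},{"travel":[0,0,-0.67],"turn":0},{"travel":[0,0,-0.67],"turn":0},{"travel":[0,0,-0.67],"turn":0}]'
python3 see.py w15; python3 prof.py w15 "(0,)" "(0,5)"
sed -i '/^use/,$d' m.py
cat >> m.py <<'E'
use("w15")
c=C["w15"];print([proj(c,(444.4,30.4,z)) for z in (13,35)])
E
python3 m.py
python3 - <<'E'
# weight vs foam: local texture/saturation map around centre
import cv2,numpy as np,pickle
from h import proj
c=pickle.load(open('w15.pkl','rb'));im=cv2.imread('pics/w15.png');u,v=map(int,proj(c,(444.4,30.4,25)))
g=cv2.cvtColor(im,cv2.COLOR_BGR2GRAY)[v-32:v+32:3,u-36:u+38:3]
print(u,v);print("\n".join(" ".join("%3d"%x for x in r) for r in g))
E
```

```text
clock: 34.22
tcp_pos: [444.4, 30.5, 17.5]
tool_rot: [0.763, 0.646, 0.0, 0.0]
contact_force: [0.0, -1.0, -0.7]
finger_gap: 20.2
grasp_force: 15.0
clock: 34.72
tcp_pos: [444.4, 30.5, 17.5]
tool_rot: [0.763, 0.646, 0.0, 0.0]
contact_force: [-0.3, 0.5, -0.6]
finger_gap: 35.3
grasp_force: 0.0
clock: 35.48
tcp_pos: [444.2, 30.6, 84.4]
tool_rot: [0.763, 0.646, 0.0, -0.0]
contact_force: [-0.1, 0.6, 0.3]
finger_gap: 35.0
grasp_force: 0.0
[443.985  30.499  84.101]
s 0 ['-48:175', '-45:149', '-42:78', '-39:69', '-36:64', '-33:65', '-30:101', '-27:163', '-24:153', '-21:150', '-18:136', '-15:155', '-12:223', '-9:225', '-6:228', '-3:234', '0:237', '3:240', '6:232', '9:165', '12:161', '15:227', '18:210', '21:212', '24:220', '27:151', '30:197', '33:237', '36:136', '39:133', '42:133', '45:133', '48:133', '51:142']
x 0 ['60:81', '57:81', '54:85', '51:81', '48:73', '45:65', '42:128', '39:140', '36:140', '33:141', '30:142', '27:144', '24:146', '21:147', '18:143', '15:148', '12:159', '9:222', '6:232', '3:232', '0:237', '-3:224', '-6:226', '-9:215', '-12:149', '-15:149', '-18:151', '-21:151', '-24:151', '
[... 2164 characters left out ...]

 86 104 118 151 149 135 144 150 149 149 156 187 203 196 174 217 191 146 150 151 136 145 133 101  88
 85  77 104 155 151 135 138 138 135 133 131 133 137 140 137 166 168 133 134 135 135 137 127  72  85
 84  70 103 157 149 141 145 145 140 140 138 138 141 144 142 157 209 146 140 146 146 145 134  71  81
 80  69  99 151 145 143 146 142 142 145 139 143 148 152 149 208 217 161 148 146 144 140 126  68  74
 75  68  96 144 139 143 143 141 143 143 137 144 149 154 149 180 195 165 161 164 160 164 145  70  69
 70  67  95 142 139 147 142 143 145 148 149 158 164 169 157 190 216 164 169 170 169 172 148  68  68
 66  66  82 120 115 120 119 121 127 128 128 127 129 138 126 186 180 130 139 127 130 132 113  67  66
```

The weight reads as a round spot at (319,215), centred in its pocket. Now raise, turn so the tool axes match the case axes (tool y = case x), close the fingers and go behind the lid.

```bash
python3 -m pendant '[{"travel":[0,0,-0.4],"turn":0},{"travel":[0,0,-0.8],"turn":-0.2},{"travel":[0,0,-0.8],"turn":-0.4},{"travel":[0,0,-0.8],"turn":-0.6},{"travel":[0,0,-0.8],"turn":-0.8},{"travel":[0,0,-0.8],"turn":-1},{"travel":[0,0,-0.8],"turn":-1}]'
python3 -m pendant '[{"travel":[0,0,0],"turn":-0.2},{"travel":[0,0,0],"turn":-0.4},{"travel":[0,0,0],"turn":-0.6},{"travel":[0,0,0],"turn":-0.8},{"travel":[0,0,0],"turn":-1},{"travel":[0,0,0],"turn":-1}]' 1 10
python3 -m pendant '[{"travel":[0,0.5,0],"turn":0},{"travel":[0,1,0],"turn":0},{"travel":[0,1,0],"turn":0},{"travel":[0,1,0.3],"turn":0},{"travel":[0,1,0.6],"turn":0},{"travel":[0,1,0.72],"turn":0},{"travel":[0,1,0.72],"turn":0},{"travel":[0,1,0.72],"turn":0}]'
python3 st.py
```

```text
clock: 36.4
tcp_pos: [443.9, 30.4, 163.7]
tool_rot: [0.459, 0.889, -0.0, -0.001]
contact_force: [-0.9, -0.4, 0.6]
finger_gap: 35.1
grasp_force: 0.0
clock: 37.15
tcp_pos: [444.2, 30.4, 164.0]
tool_rot: [0.085, 0.996, -0.0, -0.0]
contact_force: [-0.9, 0.5, 0.1]
finger_gap: 0.4
grasp_force: 0.0
clock: 38.15
tcp_pos: [461.6, 129.1, 93.3]
tool_rot: [0.084, 0.996, 0.0, 0.001]
contact_force: [-0.1, 0.6, -0.4]
finger_gap: 0.3
grasp_force: 0.0
case xy 100.19370320621552 -0.490797027042329 [461.615 129.101  93.311] to centre in tool [   0.562 -100.233   75.253] 1.0168137901353433 [-0.074  0.591 -0.359]
```

```bash
python3 -m pendant '[{"travel":[0,-0.2,0],"turn":0},{"travel":[0,-0.3,-0.01],"turn":0},{"travel":[0,-0.37,-0.02],"turn":0},{"travel":[0,-0.44,-0.04],"turn":0},{"travel":[0,-0.52,-0.045],"turn":0},{"travel":[0,-0.6,-0.04],"turn":0},{"travel":[0,-0.67,-0.02],"turn":0},{"travel":[0,-0.74,0],"turn":0}]'
python3 st.py
```

```text
clock: 39.15
tcp_pos: [448.5, 55.6, 92.2]
tool_rot: [0.083, 0.997, -0.0, -0.0]
contact_force: [0.1, 0.2, 1.1]
finger_gap: 0.4
grasp_force: 0.5
case xy 25.5461880423552 0.13499341824414865 [448.533  55.609  92.23 ] to centre in tool [ -0.124 -25.538  74.232] 1.172335743731164 [0.097 0.24  1.121]
```

```bash
python3 -m pendant '[{"travel":[0,-0.07,0.035],"turn":0},{"travel":[0,-0.135,0.08],"turn":0},{"travel":[0,-0.19,0.13],"turn":0},{"travel":[0,-0.24,0.19],"turn":0},{"travel":[0,-0.28,0.255],"turn":0},{"travel":[0,-0.32,0.325],"turn":0},{"travel":[0,-0.34,0.37],"turn":0},{"travel":[0,-0.35,0.42],"turn":0},{"travel":[0,-0.355,0.45],"turn":0},{"travel":[0,-0.355,0.465],"turn":0},{"travel":[0,-0.355,0.465],"turn":0}]'
python3 st.py
python3 -m pendant '[{"travel":[0,0,0.005],"turn":0},{"travel":[0,0,0.01],"turn":0},{"travel":[0,0,0.01],"turn":0}]'
```

```text
clock: 40.52
tcp_pos: [442.8, 21.3, 45.9]
tool_rot: [0.083, 0.997, 0.0, -0.0]
contact_force: [-0.1, -0.0, -0.2]
finger_gap: 0.8
grasp_force: 0.0
case xy -9.248836407247296 0.07352885651517847 [442.783  21.294  45.861] to centre in tool [-0.089  9.246 27.862] 1.2513186440093855 [-0.102 -0.034 -0.159]
clock: 40.9
tcp_pos: [442.9, 21.2, 45.0]
tool_rot: [0.083, 0.997, 0.0, 0.0]
contact_force: [0.4, 1.0, 0.6]
finger_gap: 0.4
grasp_force: 0.1
```

```bash
python3 -m pendant '[{"travel":[0,-0.05,0],"turn":0},{"travel":[0,-0.1,0.0],"turn":0},{"travel":[0,-0.1,0.01],"turn":0},{"travel":[0,-0.1,0.015],"turn":0},{"travel":[0,-0.1,0.015],"turn":0}]'
python3 -m pendant '[{"travel":[0,0,0.005],"turn":0},{"travel":[0,0,0.01],"turn":0},{"travel":[0,0,0.01],"turn":0}]'
```

```text
clock: 41.52
tcp_pos: [441.1, 10.3, 44.5]
tool_rot: [0.084, 0.996, -0.0, 0.0]
contact_force: [-4.5, -2.3, 19.9]
finger_gap: 0.9
grasp_force: 9.4
clock: 41.9
tcp_pos: [441.2, 10.3, 44.2]
tool_rot: [0.084, 0.996, -0.0, 0.0]
contact_force: [-9.0, -3.0, 31.4]
finger_gap: 0.5
grasp_force: 15.4
```

A hard stop at z≈44.5 means the lid is shut. Back off and check everything numerically from the top and wrist cameras.

```bash
python3 -m pendant '[{"travel":[0,0,-0.1],"turn":0},{"travel":[0,0,-0.5],"turn":0},{"travel":[0,0,-1],"turn":0},{"travel":[0,0,-1],"turn":0}]'
python3 -m pendant '[{"travel":[0.5,0,-0.3],"turn":0},{"travel":[0.9,0,-0.6],"turn":0},{"travel":[0.9,0,-0.6],"turn":0},{"travel":[0.9,0,-0.6],"turn":0}]'
python3 see.py w16
python3 - <<'E'
from h import *
c,im=shot("top","top1")
E
sed -i '/^use/,$d' m.py
cat >> m.py <<'E'
use("w16");I["T"]=cv2.imread("pics/top1.png");C["T"]=T
c=C["w16"]
o=np.array([444.4,30.4]);ex=np.array([.167,.986]);ey=np.array([-.986,.167])
for k in("w16","T"):
  g=cv2.cvtColor(I[k],cv2.COLOR_BGR2GRAY)
  for s in(30,0,-30):
    r=[]
    for x in range(-50,60,5):
      u,v=proj(C[k],(*(o+x*ex+s*ey),45));u,v=int(round(u)),int(round(v));r.append(int(g[v,u]) if 0<=u<640 and 0<=v<400 else -1)
    print(k,s,r)
def near(p,z,h=12):
    u,v=map(int,proj(T,(*p,z)));return(u-h,v-h,u+h,v+h)
for p in((442.1,-271.),(440.3,-217.)): blob("T",near(p,58,9),dark,58,"vial")
blob("T",near((462,304.5),46,13),dark,46,"loupe")
E
python3 m.py
```

```text
clock: 42.4
tcp_pos: [443.4, 11.3, 145.6]
tool_rot: [0.083, 0.997, 0.001, 0.003]
contact_force: [-0.2, -0.8, 0.5]
finger_gap: 0.7
grasp_force: 0.0
clock: 42.9
tcp_pos: [352.7, 26.1, 202.0]
tool_rot: [0.083, 0.997, 0.0, 0.0]
contact_force: [0.2, -0.2, 0.3]
finger_gap: 0.8
grasp_force: 0.0
[352.674  26.004 201.681]
w16 30 [142, 144, 110, 65, 66, 67, 60, 61, 68, 68, 69, 102, 104, 103, 104, 113, 229, 220, 186, 145, 145, 146]
w16 0 [51, 51, 52, 49, 52, 65, 53, 55, 53, 50, 50, 49, 51, 50, 51, 51, 53, 52, 53, 52, 52, 52]
w16 -30 [53, 56, 56, 54, 58, 129, 79, 96, 104, 55, 54, 55, 54, 55, 55, 55, 55, 56, 54, 55, 56, 57]
T 30 [88, 87, 83, 85, 86, 84, 86, 85, 89, 88, 90, 89, 89, 84, 81, 84, 90, 92, 91, 90, 89, 91]
T 0 [85, 88, 86, 86, 85, 87, 88, 86, 89, 86, 89, 92, 88, 89, 91, 97, 83, 66, 84, 87, 90, 88]
T -30 [88, 88, 101, 113, 120, 122, 126, 124, 124, 128, 128, 125, 123, 122, 123, 119, 123, 119, 98, 52, 75, 89]
vial T px [468.53  189.444] circ [ 442.141 -268.602] 12.5 rect [ 442.008 -268.643] [22.591 24.833] 10.3
vial T px [442.86  193.103] circ [ 440.713 -215.03 ] 12.6 rect [ 440.467 -215.129] [23.318 24.259] 7.9
loupe T px [191.577 214.485] circ [460.71  300.669] 23.5 rect [461.584 301.928] [42.678 41.473] 86.5
```

```bash
python3 -c "
from station import arm
print(arm.sign_off())"
```

```text
the job is handed in; nothing more can be done
None
```

The job is handed in at about 43 s: both vials stand in the stand, the loupe in the tray recess and the weight in the case pocket with the lid pressed shut. I confirmed the weight and the lid from camera readings and contact force rather than by eye, because I had used all 14 picture views.

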